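Turn the trolley wheel on its stand until the valve is at the top

TASK

The trolley wheel in the blue stand is to be pumped up next, so its valve has to come to the top: push its spokes round with the fingertips, one spoke after another as the cross bar allows, until the red-capped valve is straight below the red pointer at the top of the stand, and leave the wheel at rest there with the robot clear of it. Only push: do not pinch or grip the wheel, push it slowly and gently without banging into it or flinging it round, and leave the loose things on the bench where they are.

Things in the scene. Friction and masses are not known exactly. Their poses are not given: they have to be found in the camera images.
- stand: blue steel wheel stand fixed to the bench, base plate 240 x 350 mm; origin on the bench under the wheel's centre; x level, from the wheel's low front to its high back, y left, z up. The wheel leans back: its plane rises at 35 degrees toward +x (up-slope u = (cos35, 0, sin35), face normal n = (-sin35, 0, cos35)). Wheel centre at (0, 0, 140 mm)
- hub (a point): fixed point on the wheel's axis in the plane of the spokes, 12 mm from the wheel's centre along n. The hub is 23 mm in radius and 28 mm high along n from the wheel's centre; behind the gaps between the spokes all is open for 60 mm
- wheel (a joint): turn of the yellow wheel about n in rad, counter-clockwise positive as seen on its face; 0 or whole turns = valve at the top. Starts at 2.1 to 4.2 (valve low), turns both ways without stops in reach, and friction holds it where it is left (0.16 N m: 2 to 3 N on a spoke). Black tyre 270 mm across; tyre and rim span radius 103 to 135 mm and 21 mm to either side of the centre plane
- spoke (a point): point at radius 65 mm on the middle line of one of five straight round yellow spokes, 12 mm thick, from hub to rim, square to n. Counted counter-clockwise from the valve they stand at 36 (this one), 108, 180, 252 and 324 degrees; open gaps between
- valve (a point): middle of the valve, a stub up to 12 mm thick with a red cap that stands out of the rim toward the hub, from radius 103 to 82 mm; this point is at radius 88 mm, 6 mm from the wheel's centre plane along n
- crossbar (a point): middle of the fixed level steel bar over the wheel's face, 20 mm wide along u, 8 mm thick, along stand y from cheek to cheek (y = -160 to 160 mm), 40 mm from the wheel's centre along n, with an axle nut 12 mm high on it; a like bar lies 40 mm behind. The bars bar a finger's way at 3 and 9 o'clock, so no spoke can be pushed past them in one go
- pointer (a point): lower end of the fixed red pointer above the top of the tyre, 143 mm from the wheel's axis along u; it is 16 mm wide and points at the hub
- plug_case: small round orange case with white lid, 45 mm across, 29 mm high, loose, right of the stand; origin under its centre
- marker: marker pen, 126 mm long, 18 mm thick, lying loose left of the stand; origin under its middle
- tape_measure: yellow pocket tape measure, 38 x 90 x 66 mm, loose; origin under its centre
- blue_bottle: white and blue bottle, 58 mm across, 138 mm high, loose; origin under its centre
- stubby_driver: short black screwdriver, 35 x 148 x 26 mm, lying loose, left of the stand; origin under its centre

How it is judged (in metres and radians):
At the end, for the whole second after the job is handed in: the valve is at the top of the wheel, within 8.8 mm (about 5.7 degrees of turn) to either side of straight up the slope under the pointer, and the wheel is at rest (y of valve in the frame of stand between -0.0088 and 0.0088 m and z of valve in the frame of stand above 0.15 m and velocity of joint wheel between -0.05 and 0.05 rad/s); the robot touches nothing.
It fails at once if the wheel is pinched or forced: fingers press on it with more than 50 N (contact force between the fingers and wheel above 50 N).
It fails at once if the wheel is flung round (faster than 6 rad/s) (velocity of joint wheel above 6 rad/s or velocity of joint wheel below -6 rad/s).
It fails at once if a loose thing is shifted or lifted by more than 20 mm (distance of any of plug_case, marker, tape_measure, blue_bottle, stubby_driver from where it was at the start of the episode above 0.02 m).
It also fails if it takes over 58 s, if anything falls off the work surface, if the arm or the gripper's body presses on something with over 40 N, if the wrist force passes 120 N, or if a joint passes its speed limit or range.

ROBOT

A 6-joint arm with a two-finger parallel gripper is mounted at the origin on a cart in front of the work surface, level with it; the furniture and walls round the work are solid. World frame = base frame: x ahead of the robot, y to its left, z up, the work surface at z = 0. Lengths are in mm, angles in degrees, forces in N, time in s.
With the tool pointing down it reaches from about 350 to 850 mm from the base axis. Payload 8.1 kg.
Tool frame: the origin (TCP) lies midway between the tips of the shut fingers; the grasp point (between the pads) lies 19 mm behind it; z points along the fingers, y is the line along which they close (so a half turn about z gives the same grasp; the last joint's range is limited). The gripper opens to 85 mm and grips with 20 to 120 N. Pads are 22 mm wide; open, the fingers measure 114 mm over their backs; the gripper's body (76 mm by 85 mm) begins 54 mm behind the grasp point. The pads swing forward as they close: fully open they stand 13 mm farther back than shut.
Start: joints at [72.055, 7.471, 85.268, -0, 87.261, -4.893], TCP at [135.478, 584.509, 231.292] pointing down, gripper open.
Joint ranges: [-169.43, 169.43], [-51.17, 129.36], [1.28, 143.12], [-76.62, 256.62], [0, 156.53], [-152.29, 152.29]. Speed limits (degrees/s): [136.94, 136.94, 159.86, 180, 180, 180].

INTERFACE

Orientations are given as [roll, pitch, yaw] about the fixed x, y, z axes, in that order (R = Rz(yaw) Ry(pitch) Rx(roll)).
In Python, from bench import sense, snapshot, order, finder gives the robot as it stands.
- The arm moves only by the tool send_rows, never from a script. Its argument "steps" is a list of rows, each a list of 2 entries, a list of its own where there are three numbers: the shift along the world's x, y, z in units of 30 mm (1.0 is 30 mm), then the turn, a rotation vector about the world's x, y, z in rad. In form: [[[dx, dy, dz], [wx, wy, wz]], ...]. A call has 1 to 10 rows; each row is the pose to reach, as a shift and turn from the pose commanded when the call began; what a row does not reach only later rows make up. A row lasts 1/8 s, in which the tool goes at most 62.5 mm and 10.7 degrees, less where a joint would pass 70% of its speed; a pose out of reach is approached as far as the arm can. A call with a gripper value outside its range is refused whole. "fingers" is the closure, from 0 (fully open) to 1 (shut), set as the call begins (left out, the last holds). The fingers move at their own pace and stop on an object; "squeeze" is the grip in N (left out, the last holds). Time passes only in rows, so rows that repeat a pose let the fingers close. It gives the time, the measured TCP pose, the force, the opening and the grip force at its end, in the units of the state.
- sense(): the state, without advancing time (a new reading comes with each control period).
- snapshot(name): name is "scene" or "top"; returns a dict with "img" (420x560x3 uint8, red, green, blue), "K" (3x3 intrinsics, pixels), "k1" (the pictures are not rectified: a ray, as slopes to the right and down, at radius r is drawn at 1 + k1 r^2 times it, then the intrinsics apply), "pose" (4x4, takes a point from camera to world coordinates). Camera axes: x right, y up, looking along -z (the intrinsics and any distortion apply to the point x, -y, -z); pixel columns grow to the right and rows downward; lengths in mm; the calibration is good to about 2 mm. A picture is of the moment at which its call begins. There is no depth.
- order.hand_in(): hands the job in; it is judged then, once.
Trained networks look in the newest picture that a camera, given by its name, has taken for a name from the list of things; names that differ only in an ending like _2 or _b are one class to them, and where a whole thing is asked for, a point or a joint stands for the part that bears it (a point fixed in the world has none). Each returns a list of dicts, best first, with "confidence" (0 to 1); they miss things now and then, are a little off and sometimes report something else, mostly with a low value. They report only what shows in the picture. A call takes as long as a camera call.
- finder.find_in(label, camera): "box" ([left, top, width, height] as shares, 0 to 1, of the picture: columns of its width, rows of its height, round what is visible of it).
- finder.trace(label, camera): "mask" (420x560 bool, what is visible of it) and "box" ([left, top, width, height] as shares, 0 to 1, of the picture: columns of its width, rows of its height, round what is visible of it).
- finder.pinpoint(label, camera): "at" ([column, row] as shares, 0 to 1, of the picture: columns of its width, rows of its height: a listed point, or the origin of a listed thing).
The state is a dict: "time": time; "joint_pos": joint angles; "qd": joint speeds; "joint_efforts": joint torques, N m; "tool_pos": TCP position; "tcp_rot": TCP orientation; "ft_force": force on the tool from outside, world axes, zero at the start; "wrist_torque": the same for the moment, N m; "finger_gap": finger opening in mm; "grip_force": force on a finger pad.
Only numpy, scipy, OpenCV 4.12 (cv2) and the standard library are available. Lean on these libraries where they do the work, as an engineer would, in place of code of your own. Each camera call takes 0.05 s, during which the arm holds its last target. There are 200 camera calls.

## Working session

There is one attempt and no reset: what is moved stays moved. The work goes in short steps, Python scripts to look and compute and a tool call to move; the robot and the scene stay as the last step left them, time stands still between calls to the robot, and variables do not carry over. Pictures are saved under pics/ and viewed, at most 10 in all, crops included, and the job is handed in when it is done.

Besides the shell and the picture viewer there is one more tool, called after "Call:" as a command line: name --argument value ..., lists and objects as JSON in quotes. send_rows: Moves the arm, as the interface text tells. Its arguments: {"type":"object","properties":{"steps":{"type":"array"},"fingers":{"type":"number"},"squeeze":{"type":"number"}},"required":["steps"]}

```bash
ls; mkdir -p pics; cat > h.py <<'E'
import numpy as np, cv2
from bench import sense, snapshot, order, finder
E
python3 - <<'E'
from h import *
s=sense();print(s)
ims=[]
for c in("scene","top"):
    d=snapshot(c);cv2.imwrite(f"pics/{c}0.png",d["img"][:,:,::-1]);print(c,d["K"],d["k1"],d["pose"])
    for n in("stand","hub","wheel","spoke","valve","crossbar","pointer"):
        print(n,[(np.round(np.array(r["at"])*[560,420],1),round(r["confidence"],2)) for r in finder.pinpoint(n,c)[:6]])
E
```

```text
pics
{'time': 0.0, 'joint_pos': array([ 7.20553434e+01,  7.51607814e+00,  8.53314901e+01,  2.88684236e-04,
        8.72623387e+01, -4.89274644e+00]), 'qd': array([-0.04260466,  0.06076932,  0.0078638 , -0.0387339 , -0.10312996,
       -0.07490677]), 'joint_efforts': array([-1.26411453e-05, -5.69392347e+01, -5.00554097e+01, -3.17105978e-04,
        1.49291125e-02,  2.02364470e-05]), 'tool_pos': array([135.29641869, 583.95894566, 230.2131472 ]), 'tcp_rot': array([-1.79890518e+02, -9.66132177e-03,  1.66948067e+02]), 'ft_force': array([ 0.31314777, -0.18031329,  0.18520243]), 'wrist_torque': array([ 0.00718165, -0.00524251,  0.02029572]), 'grip_force': 0.0, 'finger_gap': 85.44527683409049}
scene [[412.5854164    0.         282.0158421 ]
 [  0.         412.5854164  212.92753216]
 [  0.           0.           1.        ]] -0.04981181041615102 [[ 7.53086887e-01  4.25517961e-01 -5.01791396e-01  3.77118618e+00]
 [-6.57906017e-01  4.81896366e-01 -5.78736179e-01 -7.45769222e+02]
 [-4.45118849e-03  7.65970206e-01  6.42860661e-01  9.17778631e+02]
 [ 0.00000000e+00  0.00000000e+00  0.00000000e+00  1.00000000e+00]]
stand [(array([275.4, 269.8]), 0.68)]
hub [(array([225.5, 231.7]), 0.32)]Traceback (most recent call last):
  File "<stdin>", line 7, in <module>
ValueError: it knows: blue_bottle, crossbar, hub, marker, plug_case, pointer, spoke, stand, stubby_driver, tape_measure, valve
```

```bash
python3 - <<'E'
from h import *
for c in("scene","top"):
    d=snapshot(c);cv2.imwrite(f"pics/{c}0.png",d["img"][:,:,::-1])
    if c=="top":print(c,d["K"],d["k1"],d["pose"])
    for n in("stand","hub","spoke","valve","crossbar","pointer","plug_case","marker","tape_measure","blue_bottle","stubby_driver"):
        print(n,[(np.round(np.array(r["at"])*[560,420],1),round(r["confidence"],2)) for r in finder.pinpoint(n,c)[:6]])
E
```

```text
stand [(array([275.6, 267.1]), 0.59)]
hub [(array([274.6, 233. ]), 0.56)]
spoke [(array([265.3, 257.4]), 0.58), (array([269.5, 226. ]), 0.47)]
valve [(array([256.4, 259.8]), 0.75), (array([268.5, 227.7]), 0.5), (array([305.8, 331.5]), 0.35)]
crossbar [(array([266. , 228.4]), 0.74), (array([302.5, 191.8]), 0.73)]
pointer [(array([303.7, 193.5]), 0.61)]
plug_case [(array([308. , 328.2]), 0.8)]
marker [(array([224.8, 231. ]), 0.47)]
tape_measure [(array([373.2, 324.1]), 0.97)]
blue_bottle [(array([345.4, 361.1]), 0.89)]
stubby_driver [(array([185.2, 201.6]), 0.67), (array([302.3, 194.8]), 0.55)]
top [[422.79840914   0.         281.81020412]
 [  0.         422.79840914 209.64131452]
 [  0.           0.           1.        ]] 0.01275655658521866 [[ 1.10443685e-02  9.94898559e-01 -1.00274019e-01  4.66183006e+02]
 [-9.99926825e-01  1.04935335e-02 -6.01909609e-03 -5.24575457e+01]
 [-4.93616124e-03  1.00333159e-01  9.94941652e-01  1.28035313e+03]
 [ 0.00000000e+00  0.00000000e+00  0.00000000e+00  1.00000000e+00]]
stand [(array([302.8, 230.7]), 0.84)]
hub [(array([306.1, 230.6]), 0.62), (array([408.2, 211.5]), 0.44)]
spoke [(array([310.2, 243. ]), 0.69)]
valve [(array([297.2, 254.5]), 0.84)]
crossbar [(array([302.7, 232.6]), 0.88)]
pointer []
plug_case [(array([370.5, 258. ]), 0.58)]
marker [(array([226.3, 233.2]), 0.64)]
tape_measure [(array([409.2, 211.4]), 0.74)]
blue_bottle []
stubby_driver [(array([148.8, 239.9]), 0.97), (array([310.6, 243.9]), 0.56)]
```

View pics/scene0.png

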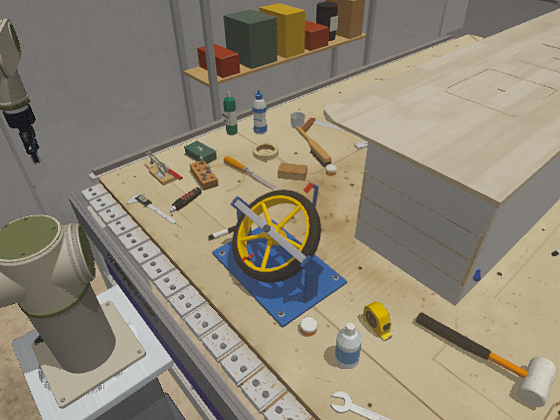

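View pics/top0.png

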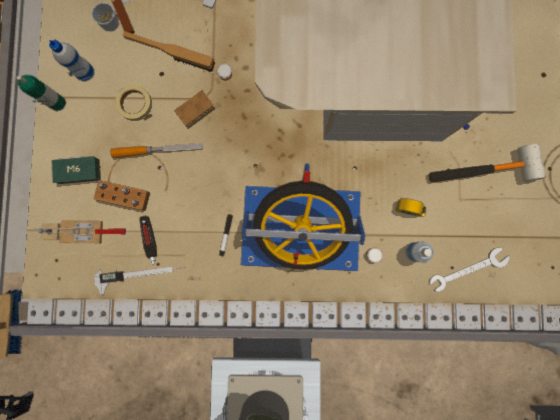

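The pictures show the stand's blue base plate in the top view at about (241..361, 187..271). The hub is at about (304,231), and the red valve is low at (297,256), slightly left of straight down. The red pointer is at (307,170). Next I'll fit the stand pose and the wheel angle.

```bash
cat >> h.py <<'E'
from scipy.optimize import least_squares
S35,C35=np.sin(np.radians(35)),np.cos(np.radians(35))
U=np.array([C35,0,S35]);N=np.array([-S35,0,C35]);Y=np.array([0,1.,0]);CEN=np.array([0,0,140.])
def proj(d,P):
    T=d["pose"];q=(np.atleast_2d(P)-T[:3,3])@T[:3,:3]
    a=np.c_[q[:,0]/-q[:,2],-q[:,1]/-q[:,2]]
    a=a*(1+d["k1"]*(a**2).sum(1,keepdims=True))
    return a@np.diag(np.diag(d["K"])[:2])+d["K"][:2,2]
# wheel point: radius r, angle a ccw from top seen on face, h along n (stand frame)
def wp(r,a,h): # ccw seen from +n: u toward n x u = +y
    return CEN+r*(np.cos(a)*U+np.sin(a)*Y)+h*N
def world(p,s):
    c,q=np.cos(s[2]),np.sin(s[2]);return np.array(p)@np.array([[c,q,0],[-q,c,0],[0,0,1]])+[s[0],s[1],0]
E
python3 - <<'E'
from h import *
d=snapshot("top");e=snapshot("scene")
for n,x in (("top",d),("scene",e)):
    g=x["img"].astype(int);R,G,B=g[...,0],g[...,1],g[...,2]
    m=((B>R+50)&(B>G+25)).astype(np.uint8)
    red=(R>120)&(R>2.2*G)&(R>2.2*B)
    w=np.zeros_like(m);w[150:340,200:370]=1
    lab=cv2.connectedComponentsWithStats((red&(w>0)).astype(np.uint8))
    print(n,"red",[(s.tolist(),np.round(c,1)) for s,c in zip(lab[2][1:],lab[3][1:]) if s[4]>5])
    if n=="top":
        pts=cv2.findNonZero(m*w);h=cv2.convexHull(pts);print(cv2.minAreaRect(h),cv2.boxPoints(cv2.minAreaRect(h)))
    crop=x["img"][150:300,220:370] if n=="top" else x["img"][170:330,190:350]
    cv2.imwrite(f"pics/c_{n}.png",cv2.resize(crop[:,:,::-1],None,fx=3.7,fy=3.7,interpolation=cv2.INTER_CUBIC))
def f(p):
    s=p[:3];a=p[3]
    P=lambda d,X:proj(d,world(X,s))[0]
    r=[]
    for X,t,q in ((CEN+12*N,(306,230.6),(274.6,233)),(CEN+40*N,(302.7,232.6),(266,228.4)),(wp(88,a,6),(297.2,254.5),None),(wp(143,0,0),(307,183),(303.7,193.5)),((0,0,0),(302.8,230.7),(275.6,267.1))):
        if t: r+=list(P(d,X)-t)
        if q: r+=list(P(e,X)-q)
    return np.array(r)
s=least_squares(f,[400,-110,0,3.1],loss="soft_l1")
print(s.x,np.round(s.fun.reshape(-1,2),1))
print("corners",proj(d,world([[120,175,5],[120,-175,5],[-120,-175,5],[-120,175,5]],s.x)))
E
```

```text
top red [([304, 171, 6, 11, 61], array([306.5, 176.2])), ([295, 252, 4, 5, 14], array([296.4, 254.3])), ([294, 260, 3, 4, 9], array([295.1, 261.9]))]
((304.20953369140625, 215.6645965576172), (121.4045639038086, 103.47940063476562), 2.935673236846924) [[240.93707 264.22754]
 [246.23676 160.88394]
 [367.482   167.10165]
 [362.1823  270.44525]]
scene red [([304, 183, 10, 9, 46], array([308.3, 187. ])), ([250, 254, 3, 4, 9], array([251.1, 255.3])), ([242, 257, 5, 4, 11], array([243.7, 258.5]))]
[ 5.33522846e+02 -1.03405397e+02 -2.84319276e-02 -3.27721447e+00] [[-2.9 -0.8]
 [-1.9  0.4]
 [ 0.6  2.8]
 [ 1.8  1.4]
 [-0.1  0.5]
 [-0.9 -3.7]
 [ 3.5  1.3]
 [-1.8 -0.6]
 [-0.2  2.2]]
corners [[245.01954808 188.45108214]
 [359.96715708 192.85722394]
 [358.29802006 272.54180131]
 [241.1452428  267.82858062]]
```

View pics/c_top.png

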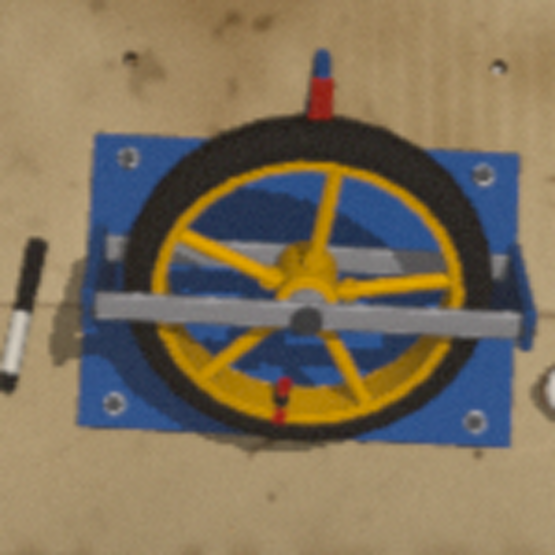

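The crop confirms the spokes at about 352°, 64°, 136°, 208° and 280°, with the valve at about 172°. It puts the base-plate corners at (246.2,186), (360.5,191.9), (357.8,270.5) and (241,264.6). I'll refit with these.

Plan, clockwise throughout:
1. **Lower stroke:** push the 208° spoke about 110° through the bottom.
2. **Upper stroke:** finish at the top with a second push.

```bash
cat >> h.py <<'E'
from scipy.spatial.transform import Rotation as Ro
def goal(s): # tool orientation: z=-N, y=stand Y
    Rz=Ro.from_euler("z",s[2]).as_matrix();z=-Rz@N;y=Rz@Y
    return Ro.from_matrix(np.c_[np.cross(y,z),y,z])
E
python3 - <<'E'
from h import *
d=snapshot("top");e=snapshot("scene")
def f(p):
    s=p[:3];a=p[3]
    r=[]
    for X,t,q in ((CEN+56*N,(302.7,236.5),None),(CEN+40*N,(302.7,232.6),(266,228.4)),(wp(88,a,6),(296.8,254.4),None),((120,175,6),(246.2,186),0),((120,-175,6),(360.5,191.9),0),((-120,-175,6),(357.8,270.5),0),((-120,175,6),(241,264.6),0)):
        if t: r+=list(proj(d,world(X,s))[0]-t)
        if q: r+=list(proj(e,world(X,s))[0]-q)
    return np.array(r)
r=least_squares(f,[533,-103,0,3.1],loss="soft_l1");s=r.x
print(s,np.degrees(s[2:]),np.round(r.fun.reshape(-1,2),1))
for a in np.array([36,108,180,252,324]):
    print(a,proj(d,world(wp([65],0,0)*0+wp(65,s[3]+np.radians(a),12),s)),proj(d,world(wp(95,s[3]+np.radians(a),12),s)))
st=sense();R0=Ro.from_euler("xyz",st["tcp_rot"],degrees=True)
print("turn",(goal(s)*R0.inv()).as_rotvec(),st["tool_pos"])
for nm,rr,a,h in (("entry hi",65,229,90),("entry",65,229,-2),("end",65,114,-2),("up",60,48,90)):
    print(nm,world(wp(rr,np.radians(a),h),s))
E
```

```text
[ 5.39169440e+02 -1.02725736e+02 -4.22726267e-02  3.01877091e+00] [ -2.4220431  172.96283253] [[ 0.3  0.1]
 [ 0.2  0.7]
 [ 3.2  0.2]
 [ 0.1 -1.4]
 [-0.8 -0.2]
 [-0.2 -0.1]
 [-0.3  0.9]
 [-0.6  0.5]]
36 [[312.97689413 245.91769653]] [[317.49226165 254.06134961]]
108 [[327.13091952 224.97037616]] [[338.43900585 223.722323  ]]
180 [[307.52488077 206.71220897]] [[309.77530532 196.63609497]]
252 [[281.28068337 217.62473103]] [[271.15833425 212.91931861]]
324 [[285.48911421 241.5882188 ]] [[277.71420029 247.83062636]]
turn [-0.08233295 -0.60617562  0.17966985] [135.46018467 584.51123582 231.28919309]
entry hi [ 450.61998441 -148.08027335  189.26418399]
entry [ 503.34187511 -150.31029465  113.90219592]
end [521.1876908  -42.53159746 123.19754988]
up [522.33579975 -57.38515129 236.7515369 ]
```

Call:
send_rows --steps '[[[1.3, -1.2, 1.2], [0, 0, 0]], [[2.8, -2.6, 2.5], [0, 0, 0]], [[4.2, -4.0, 3.3], [0, 0, 0]], [[5.7, -5.4, 3.3], [0, 0, 0]], [[7.2, -6.8, 3.3], [-0.01, -0.1, 0.03]], [[8.6, -8.2, 3.3], [-0.025, -0.2, 0.06]], [[9.4, -9.6, 3.3], [-0.04, -0.3, 0.09]], [[9.6, -11.5, 3.3], [-0.055, -0.4, 0.12]], [[9.8, -13.4, 3.3], [-0.07, -0.5, 0.15]], [[10, -15.3, 3.3], [-0.082, -0.606, 0.18]]]' --fingers 1 --squeeze 60

```text
time: 2.8
tool_pos: [439.0, 126.4, 330.6]
tcp_rot: [-179.6, 34.8, 177.8]
ft_force: [-86.3, -40.7, 44.4]
finger_gap: -0.1
grip_force: 0.0
```

```bash
cat >> h.py <<'E'
S=np.array([539.2,-102.7,-0.0423])
def P(r,a,h): return world(wp(r,np.radians(a),h),S)
E
python3 - <<'E'
from h import *
s=sense();R0=Ro.from_euler("xyz",s["tcp_rot"],degrees=True)
print(s["time"],s["tool_pos"],s["tcp_rot"],s["finger_gap"],(goal(S)*R0.inv()).as_rotvec())
for a,h in ((239,100),(239,-2)): print((P(65,a,h)-s["tool_pos"])/30)
print((P(65,239,-2)-P(65,239,100))/30)
E
```

```text
2.8 [439.01192771 126.41498729 330.5690624 ] [-179.64837892   34.83719055  177.84586509] -0.12356172901847003 [ 0.00491459 -0.00304025 -0.00119038]
[ 0.43756818 -9.37319552 -4.26185829]
[ 2.38598362 -9.45566268 -7.04697524]
[ 1.94841544 -0.08246716 -2.78511695]
```

The 86 N reading comes from the tool's inertia as it stops, so I'll ease the speed.

Call:
send_rows --steps '[[[0, -0.5, 0], [0, 0, 0]], [[0.1, -1.6, -0.2], [0, 0, 0]], [[0.15, -2.9, -0.5], [0, 0, 0]], [[0.2, -4.2, -1.0], [0, 0, 0]], [[0.25, -5.5, -1.7], [0, 0, 0]], [[0.3, -6.8, -2.5], [0, 0, 0]], [[0.35, -7.9, -3.2], [0, 0, 0]], [[0.4, -8.8, -3.8], [0, 0, 0]], [[0.44, -9.25, -4.15], [0, 0, 0]], [[0.44, -9.37, -4.26], [0, 0, 0]]]'

```text
time: 4.05
tool_pos: [451.7, -154.2, 202.2]
tcp_rot: [-179.9, 34.8, 177.5]
ft_force: [0.7, 0.2, -0.4]
finger_gap: -0.1
grip_force: 0.0
```

```bash
python3 - <<'E'
from h import *
d=snapshot("top");e=snapshot("scene");s=sense()
print(s["time"],s["tool_pos"],s["ft_force"],(P(65,239,-2)-s["tool_pos"])/30)
a=cv2.resize(d["img"][150:300,220:370],(520,520),interpolation=2)
b=cv2.resize(e["img"][170:330,190:350],(520,520),interpolation=2)[:,:280+240]
im=np.hstack([a,b]);im=cv2.resize(im,(800,400))
for k,(x,c0,r0,sc) in enumerate(((d,220,150,400/150),(e,190,170,400/160))):
    for h in (-2,100):
        q=(proj(x,P(65,239,h))[0]-[c0,r0])*sc+[400*k,0];cv2.circle(im,tuple(int(v) for v in q),4,(255,0,255),1)
cv2.imwrite("pics/a1.png",im[:,:,::-1])
E
```

```text
4.15 [ 452.10340598 -153.50097022  202.9286545 ] [-0.51979618  0.69232228  0.04410702] [ 1.94960101 -0.12513076 -2.79229498]
```

View pics/a1.png

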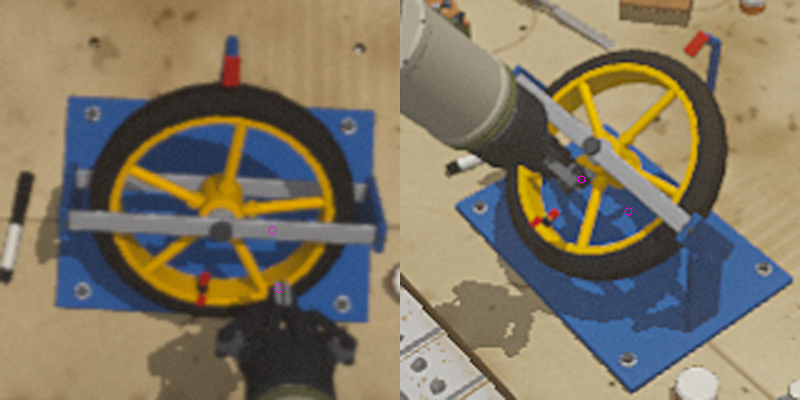

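The fingertip shows at (278,288) in the left panel, which matches my prediction, and the target lies in the open gap beside the 208° spoke. I'll insert.

Call:
send_rows --steps '[[[0.1, 0, -0.14], [0, 0, 0]], [[0.3, -0.02, -0.43], [0, 0, 0]], [[0.55, -0.03, -0.79], [0, 0, 0]], [[0.8, -0.05, -1.15], [0, 0, 0]], [[1.05, -0.06, -1.5], [0, 0, 0]], [[1.3, -0.08, -1.86], [0, 0, 0]], [[1.55, -0.09, -2.22], [0, 0, 0]], [[1.77, -0.1, -2.53], [0, 0, 0]], [[1.9, -0.11, -2.72], [0, 0, 0]], [[1.95, -0.12, -2.79], [0, 0, 0]]]'

```text
time: 5.4
tool_pos: [510.8, -156.5, 118.7]
tcp_rot: [-179.9, 34.8, 177.6]
ft_force: [0.1, 0.5, 0.4]
finger_gap: 0.1
grip_force: 0.0
```

```bash
python3 - <<'E'
from h import *
s=sense();print(s["time"],s["tool_pos"],s["ft_force"],P(65,239,-2))
p0=P(65,239,-2)
for A in (list(range(234,183,-5)),list(range(180,110,-6))):
    print([np.round((P(65,a,-2)-p0)/30,2).tolist() for a in A])
    p0=P(65,A[-1],-2)
E
```

```text
5.4 [ 510.81201885 -156.53246217  118.67605467] [0.13455596 0.46347508 0.4110153 ] [ 510.59143634 -157.25489314  119.15980518]
[[-0.12, 0.11, -0.09], [-0.24, 0.23, -0.18], [-0.35, 0.37, -0.25], [-0.44, 0.51, -0.33], [-0.53, 0.67, -0.39], [-0.6, 0.83, -0.45], [-0.67, 1.0, -0.5], [-0.71, 1.18, -0.53], [-0.75, 1.37, -0.57], [-0.77, 1.55, -0.59], [-0.78, 1.74, -0.6]]
[[0.0, 0.15, -0.0], [0.02, 0.38, 0.0], [0.06, 0.6, 0.02], [0.12, 0.82, 0.06], [0.19, 1.03, 0.1], [0.29, 1.22, 0.16], [0.39, 1.41, 0.23], [0.52, 1.58, 0.32], [0.66, 1.74, 0.41], [0.81, 1.87, 0.51], [0.97, 1.99, 0.62], [1.14, 2.08, 0.73]]
```

Call:
send_rows --steps '[[[-0.12, 0.11, -0.09], [0, 0, 0]], [[-0.24, 0.23, -0.18], [0, 0, 0]], [[-0.35, 0.37, -0.25], [0, 0, 0]], [[-0.44, 0.51, -0.33], [0, 0, 0]], [[-0.53, 0.67, -0.39], [0, 0, 0]], [[-0.6, 0.83, -0.45], [0, 0, 0]], [[-0.67, 1.0, -0.5], [0, 0, 0]], [[-0.71, 1.18, -0.53], [0, 0, 0]], [[-0.75, 1.37, -0.57], [0, 0, 0]], [[-0.77, 1.55, -0.59], [0, 0, 0]]]'

```text
time: 6.65
tool_pos: [487.5, -110.2, 101.5]
tcp_rot: [-179.9, 34.8, 177.6]
ft_force: [1.3, -4.2, 2.1]
finger_gap: -0.4
grip_force: 1.6
```

```bash
cat >> h.py <<'E'
def look(name):
    d=snapshot("top");e=snapshot("scene");s=sense()
    print(s["time"],s["tool_pos"],s["ft_force"])
    for c,x in (("top",d),("scene",e)):
        hits=[]
        for r in finder.pinpoint("valve",c)[:3]:
            q=np.array(r["at"])*[560,420]
            aa=np.radians(np.arange(0,360,.5));D=np.linalg.norm(proj(x,np.array([P(88,np.degrees(a),6) for a in aa]).reshape(-1,3))-q,axis=1)
            hits.append((np.round(q,1).tolist(),np.degrees(aa[D.argmin()]).round(1),D.min().round(1),round(r["confidence"],2)))
        print(c,hits)
    a=cv2.resize(d["img"][150:300,220:370],(400,400),interpolation=2)
    b=cv2.resize(e["img"][170:330,190:350],(400,400),interpolation=2)
    cv2.imwrite(f"pics/{name}.png",np.hstack([a,b])[:,:,::-1])
    return s
E
python3 - <<'E'
from h import *
s=look("a2")
x=CEN;q=s["tool_pos"]-[S[0],S[1],0];c,k=np.cos(-S[2]),np.sin(-S[2]);q=np.array([c*q[0]-k*q[1],k*q[0]+c*q[1],q[2]])-CEN
print(q@U,q@Y,q@N)
E
```

```text
6.75 [ 487.00746068 -109.42810039  100.73985823] [ 0.00973269 -0.30944028 -1.54947021]
top [([278.2, 245.5], np.float64(135.5), np.float64(1.2), 0.89)]
scene [([246.0, 242.2], np.float64(142.5), np.float64(1.7), 0.76)]
-65.00101382687895 -8.929168117480907 -2.413583554459618
```

View pics/a2.png

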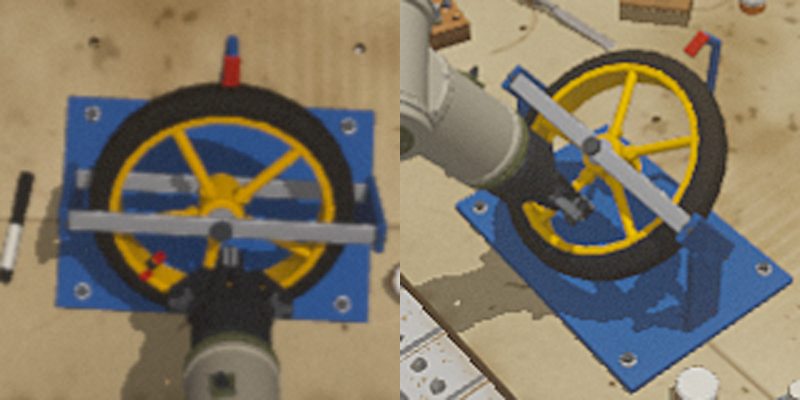

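The wheel now stands at about 136°, with the finger behind the spoke at the bottom and the push force around 4 N. I'll keep going along the arc.

```bash
python3 - <<'E'
from h import *
p0=P(65,189,-2)
print([np.round((P(65,a,-2)-p0)/30,2).tolist() for a in (184,176,168,160,151,142,134,127,121,118)])
E
```

```text
[[-0.01, 0.19, -0.01], [0.0, 0.49, -0.01], [0.05, 0.79, 0.01], [0.13, 1.08, 0.06], [0.26, 1.38, 0.14], [0.42, 1.66, 0.25], [0.6, 1.87, 0.36], [0.77, 2.04, 0.48], [0.93, 2.16, 0.59], [1.01, 2.21, 0.64]]
```

Call:
send_rows --steps '[[[-0.01, 0.19, -0.01], [0, 0, 0]], [[0, 0.49, -0.01], [0, 0, 0]], [[0.05, 0.79, 0.01], [0, 0, 0]], [[0.13, 1.08, 0.06], [0, 0, 0]], [[0.26, 1.38, 0.14], [0, 0, 0]], [[0.42, 1.66, 0.25], [0, 0, 0]], [[0.6, 1.87, 0.36], [0, 0, 0]], [[0.77, 2.04, 0.48], [0, 0, 0]], [[0.93, 2.16, 0.59], [0, 0, 0]], [[1.01, 2.21, 0.64], [0, 0, 0]]]'

```text
time: 8.1
tool_pos: [518.2, -44.0, 121.0]
tcp_rot: [-179.9, 34.8, 177.6]
ft_force: [-1.9, -2.2, -1.8]
finger_gap: -0.1
grip_force: 1.2
```

```bash
python3 - <<'E'
from h import *
s=look("a3");print(P(65,118,-2))
E
```

```text
8.2 [518.29000345 -43.98583436 121.1362938 ] [ 0.25289957  0.05467202 -0.64723601]
top [([272.7, 212.2], np.float64(64.5), np.float64(1.2), 0.57)]
scene [([265.3, 207.0], np.float64(65.0), np.float64(1.7), 0.61)]
[517.79846893 -44.35119796 120.85863722]
```

View pics/a3.png

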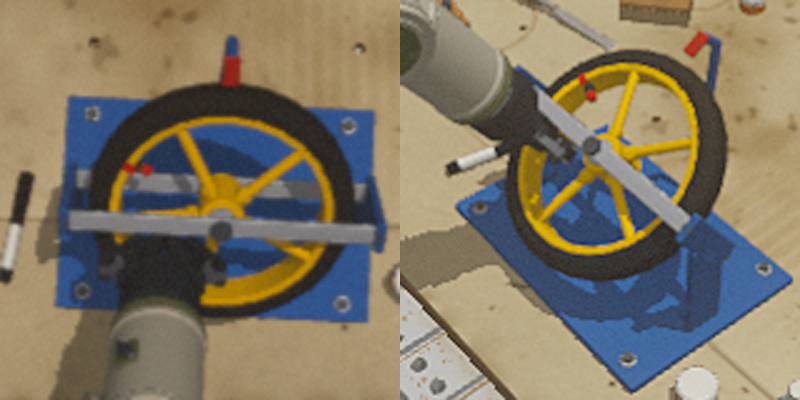

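The wheel is at about 64.5° in both views. I'll back off, withdraw along n, and then go in again above the bar behind the 28° spoke.

```bash
python3 - <<'E'
from h import *
p0=P(65,118,-2)
f=lambda L:[np.round((x-p0)/30,2).tolist() for x in L]
print(f([P(65,121,-2),P(65,123,0)]+[P(65,123,h) for h in (10,25,43,61,78,90,98,100)]))
p0=P(65,123,100);A=p0;B=P(56,57.5,100)
print(f([A+(B-A)*t for t in (.08,.3,.6,.85,1)]+[P(56,57.5,h) for h in (96,86,73,60,50)]))
p0=P(56,57.5,50)
print(f([P(56,57.5,h) for h in (45,37,28,19,10,3,-1,-2)]))
E
```

```text
[[-0.08, -0.05, -0.06], [-0.18, -0.09, -0.04], [-0.37, -0.08, 0.23], [-0.65, -0.07, 0.64], [-1.0, -0.05, 1.14], [-1.34, -0.04, 1.63], [-1.67, -0.03, 2.09], [-1.89, -0.02, 2.42], [-2.05, -0.01, 2.64], [-2.09, -0.01, 2.69]]
[[0.14, -0.03, 0.1], [0.53, -0.1, 0.38], [1.07, -0.19, 0.75], [1.51, -0.27, 1.06], [1.78, -0.32, 1.25], [1.85, -0.32, 1.14], [2.04, -0.33, 0.87], [2.29, -0.34, 0.51], [2.54, -0.35, 0.16], [2.73, -0.36, -0.11]]
[[0.1, -0.0, -0.14], [0.25, -0.01, -0.35], [0.42, -0.02, -0.6], [0.59, -0.03, -0.85], [0.76, -0.03, -1.09], [0.9, -0.04, -1.28], [0.97, -0.04, -1.39], [0.99, -0.04, -1.42]]
```

Call:
send_rows --steps '[[[-0.08, -0.05, -0.06], [0, 0, 0]], [[-0.18, -0.09, -0.04], [0, 0, 0]], [[-0.37, -0.08, 0.23], [0, 0, 0]], [[-0.65, -0.07, 0.64], [0, 0, 0]], [[-1.0, -0.05, 1.14], [0, 0, 0]], [[-1.34, -0.04, 1.63], [0, 0, 0]], [[-1.67, -0.03, 2.09], [0, 0, 0]], [[-1.89, -0.02, 2.42], [0, 0, 0]], [[-2.05, -0.01, 2.64], [0, 0, 0]], [[-2.09, -0.01, 2.69], [0, 0, 0]]]'

```text
time: 9.55
tool_pos: [473.8, -47.3, 200.7]
tcp_rot: [-180.0, 34.1, 177.6]
ft_force: [-0.4, 0.2, 0.1]
finger_gap: 0.0
grip_force: 0.0
```

Call:
send_rows --steps '[[[0.14, -0.03, 0.1], [0, 0, 0]], [[0.53, -0.1, 0.38], [0, 0, 0]], [[1.07, -0.19, 0.75], [0, 0, 0]], [[1.51, -0.27, 1.06], [0, 0, 0]], [[1.78, -0.32, 1.25], [0, 0, 0]], [[1.85, -0.32, 1.14], [0, 0, 0]], [[2.04, -0.33, 0.87], [0, 0, 0]], [[2.29, -0.34, 0.51], [0, 0, 0]], [[2.54, -0.35, 0.16], [0, 0, 0]], [[2.73, -0.36, -0.11], [0, 0, 0]]]'

```text
time: 10.8
tool_pos: [555.4, -57.9, 195.0]
tcp_rot: [180.0, 33.9, 177.6]
ft_force: [0.6, 0.4, 0.2]
finger_gap: 0.4
grip_force: 0.0
```

```bash
python3 - <<'E'
from h import *
s=look("a4");print(P(56,57.5,50))
E
```

```text
10.9 [555.00878055 -57.74723523 194.55834339] [-0.21387422  0.00187838 -0.05959303]
top [([273.8, 208.9], np.float64(58.5), np.float64(2.1), 0.96)]
scene [([265.4, 207.4], np.float64(65.5), np.float64(1.3), 0.73)]
[537.16929843 -55.34184355 198.21581631]
```

View pics/a4.png

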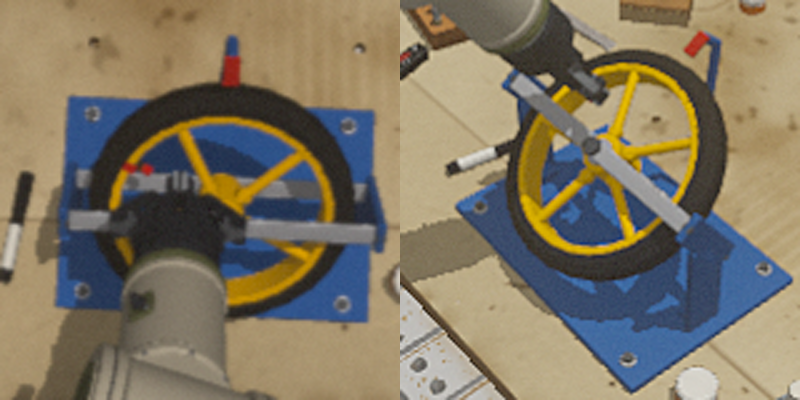

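The arm hit a reach limit while retracting, so it sits 18 mm further along x than planned. I'll check the joints and recompute from the measured pose.

```bash
cat >> h.py <<'E'
def st(p):
    q=p-[S[0],S[1],0];c,k=np.cos(-S[2]),np.sin(-S[2]);q=np.array([c*q[0]-k*q[1],k*q[0]+c*q[1],q[2]])-CEN
    return np.round([q@U,q@Y,q@N],1)
E
python3 - <<'E'
from h import *
s=sense();p0=s["tool_pos"];print(s["joint_pos"],st(p0))
R0=Ro.from_euler("xyz",s["tcp_rot"],degrees=True);print((goal(S)*R0.inv()).as_rotvec())
f=lambda L:[np.round((x-p0)/30,2).tolist() for x in L]
B=P(56,57.5,50)
print(f([P(56,57.5,h) for h in (50,50,43,35,27,19,11,4,-1,-2)]))
E
```

```text
[ -16.27991805  -30.68423507  128.55374202   10.16737784   49.39404166
 -108.23006833] [43.9 45.4 37.9]
[-0.00083958 -0.01800514 -0.0002721 ]
[[-0.6, 0.09, 0.07], [-0.6, 0.09, 0.07], [-0.47, 0.08, -0.12], [-0.32, 0.07, -0.34], [-0.17, 0.07, -0.56], [-0.01, 0.06, -0.78], [0.14, 0.05, -1.0], [0.27, 0.05, -1.19], [0.37, 0.04, -1.32], [0.39, 0.04, -1.35]]
```

Call:
send_rows --steps '[[[-0.12, 0.02, -0.03], [0, -0.006, 0]], [[-0.3, 0.06, -0.12], [0, -0.012, 0]], [[-0.38, 0.07, -0.25], [0, -0.018, 0]], [[-0.3, 0.07, -0.38], [0, -0.018, 0]], [[-0.17, 0.07, -0.56], [0, -0.018, 0]], [[-0.01, 0.06, -0.78], [0, -0.018, 0]], [[0.14, 0.05, -1.0], [0, -0.018, 0]], [[0.27, 0.05, -1.19], [0, -0.018, 0]], [[0.37, 0.04, -1.32], [0, -0.018, 0]], [[0.39, 0.04, -1.35], [0, -0.018, 0]]]'

```text
time: 12.25
tool_pos: [567.0, -56.7, 155.5]
tcp_rot: [179.9, 35.0, 177.6]
ft_force: [0.3, -0.1, -0.2]
finger_gap: -0.0
grip_force: 0.0
```

```bash
python3 - <<'E'
from h import *
s=look("a5");p0=s["tool_pos"];print(st(p0))
f=lambda L:[np.round((x-p0)/30,2).tolist() for x in L]
print(f([P(57,a,-2) for a in (54,48,41,34,27,20,13,7,3,1)]))
E
```

```text
12.35 [567.10268825 -56.75693687 155.94970826] [-0.53458101 -0.17060623  0.05160459]
top [([270.5, 211.6], np.float64(66.0), np.float64(3.4), 0.75)]
scene [([268.9, 207.5], np.float64(59.5), np.float64(0.4), 0.95), ([183.3, 202.2], np.float64(113.5), np.float64(71.4), 0.75)]
[30.4 47.1 -1.8]
[[0.09, -0.04, 0.05], [0.21, -0.17, 0.14], [0.33, -0.34, 0.24], [0.44, -0.53, 0.32], [0.53, -0.73, 0.38], [0.6, -0.95, 0.44], [0.64, -1.17, 0.48], [0.66, -1.37, 0.5], [0.67, -1.5, 0.5], [0.66, -1.57, 0.5]]
```

Call:
send_rows --steps '[[[0.09, -0.04, 0.05], [0, 0, 0]], [[0.21, -0.17, 0.14], [0, 0, 0]], [[0.33, -0.34, 0.24], [0, 0, 0]], [[0.44, -0.53, 0.32], [0, 0, 0]], [[0.53, -0.73, 0.38], [0, 0, 0]], [[0.6, -0.95, 0.44], [0, 0, 0]], [[0.64, -1.17, 0.48], [0, 0, 0]], [[0.66, -1.37, 0.5], [0, 0, 0]], [[0.67, -1.5, 0.5], [0, 0, 0]], [[0.66, -1.57, 0.5], [0, 0, 0]]]'

```text
time: 13.7
tool_pos: [587.1, -104.2, 171.3]
tcp_rot: [180.0, 35.1, 177.5]
ft_force: [-0.3, 2.7, -0.7]
finger_gap: 0.2
grip_force: 1.4
```

```bash
python3 - <<'E'
from h import *
s=look("a6");p0=s["tool_pos"];print(st(p0))
f=lambda L:[np.round((x-p0)/30,2).tolist() for x in L]
print(f([P(57,a,-2) for a in (1,0,-2,-4,-6,-8,-10,-12)]))
E
```

```text
13.8 [ 587.05620067 -104.35379982  171.36045363] [-0.21266359  0.93524214 -0.56249649]
top [([295.5, 196.4], np.float64(15.5), np.float64(1.7), 0.94)]
scene [([291.0, 207.7], np.float64(9.5), np.float64(1.6), 0.98)]
[57.2  0.4 -1.8]
[[-0.0, 0.02, -0.01], [-0.0, -0.01, -0.01], [-0.01, -0.08, -0.01], [-0.01, -0.14, -0.01], [-0.02, -0.21, -0.02], [-0.03, -0.28, -0.02], [-0.04, -0.34, -0.03], [-0.05, -0.41, -0.03]]
```

View pics/a6.png

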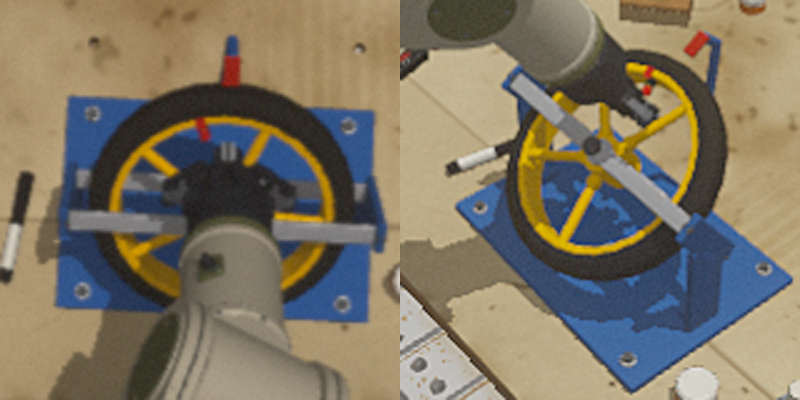

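The valve is at about 12–13°: left of the pointer at (203,130) in the left panel, with the finger at (228,150). I'll push about 9° more, gently.

Call:
send_rows --steps '[[[0, -0.04, 0], [0, 0, 0]], [[0, -0.09, -0.01], [0, 0, 0]], [[-0.01, -0.15, -0.01], [0, 0, 0]], [[-0.02, -0.21, -0.02], [0, 0, 0]], [[-0.02, -0.26, -0.02], [0, 0, 0]], [[-0.03, -0.29, -0.02], [0, 0, 0]], [[-0.03, -0.31, -0.03], [0, 0, 0]]]'

```text
time: 14.78
tool_pos: [585.9, -113.3, 170.1]
tcp_rot: [180.0, 35.0, 177.6]
ft_force: [-1.4, 3.8, -0.2]
finger_gap: 0.1
grip_force: 1.3
```

```bash
python3 - <<'E'
from h import *
s=look("a7");p0=s["tool_pos"];print(st(p0))
for c in("top","scene"):
    x=snapshot(c);g=x["img"].astype(int);R,G,B=g[...,0],g[...,1],g[...,2]
    m=(R>110)&(R>2*G)&(R>2*B);m[:160]=0;m[300:]=0;m[:,:250]=0;m[:,340:]=0
    lab=cv2.connectedComponentsWithStats(m.astype(np.uint8))
    print(c,[(int(t[4]),np.round(q,1).tolist()) for t,q in zip(lab[2][1:],lab[3][1:]) if t[4]>3],"zero valve",proj(x,P(88,0,6)),proj(x,P(103,0,6)),proj(x,P(88,5,6)),"ptr",proj(x,P(143,0,0)),proj(x,P(143,0,20)))
E
```

```text
14.875 [ 585.98812268 -113.32984524  170.13106496] [-0.08003019  3.17717533  0.82031022]
top [([299.5, 197.1], np.float64(9.5), np.float64(0.5), 0.7)]
scene [([293.4, 208.0], np.float64(4.5), np.float64(0.7), 0.96)]
[55.9 -8.6 -2.4]
top [(65, [306.5, 176.1]), (25, [301.1, 197.4])] zero valve [[305.036751   197.47454396]] [[305.43238436 192.30310574]] [[302.06503334 197.43432928]] ptr [[306.47596618 177.16273666]] [[306.60603524 180.5378584 ]]
scene [(47, [308.3, 187.0]), (13, [293.0, 200.0]), (11, [291.4, 207.5])] zero valve [[295.40055909 208.51065036]] [[298.8566987 204.3212786]] [[293.53773814 207.23834289]] ptr [[308.9261976  194.10310222]] [[306.00860865 190.94510932]]
```

View pics/a7.png

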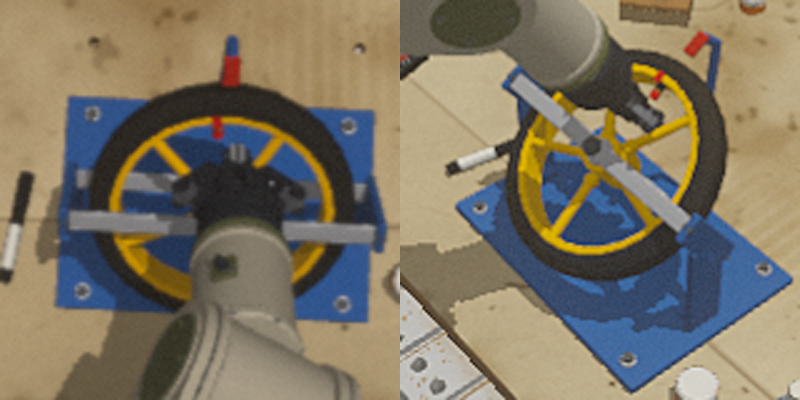

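The valve is still about 6° left: blob at (301.1,197.4) against a zero position of (305.0,197.5). I'll push about 6 mm more.

Call:
send_rows --steps '[[[0, -0.03, 0], [0, 0, 0]], [[-0.01, -0.08, -0.01], [0, 0, 0]], [[-0.02, -0.13, -0.01], [0, 0, 0]], [[-0.02, -0.17, -0.02], [0, 0, 0]], [[-0.03, -0.2, -0.02], [0, 0, 0]], [[-0.03, -0.21, -0.02], [0, 0, 0]]]'

```text
time: 15.82
tool_pos: [585.0, -119.6, 169.5]
tcp_rot: [179.9, 35.0, 177.5]
ft_force: [0.1, 2.3, -0.8]
finger_gap: -0.0
grip_force: 1.2
```

```bash
cat >> h.py <<'E'
def fine():
  for c in("top","scene"):
    x=snapshot(c);g=x["img"].astype(int);R,G,B=g[...,0],g[...,1],g[...,2]
    m=(R>110)&(R>2*G)&(R>2*B);m[:160]=0;m[300:]=0;m[:,:250]=0;m[:,340:]=0
    lab=cv2.connectedComponentsWithStats(m.astype(np.uint8))
    print(c,[(int(t[4]),np.round(q,1).tolist()) for t,q in zip(lab[2][1:],lab[3][1:]) if t[4]>3],"zero valve",proj(x,P(88,0,6)),[(np.round(np.array(r["at"])*[560,420],1),r["confidence"]) for r in finder.pinpoint("valve",c)])
E
python3 - <<'E'
from h import *
s=look("a8");p0=s["tool_pos"];print(st(p0));fine()
f=lambda L:[np.round((x-p0)/30,2).tolist() for x in L]
u,y,h=st(p0);W=lambda du,dy,hh:world(CEN+(u+du)*U+(y+dy)*Y+hh*N,S)
print(f([W(-1,4,-2),W(-1,8,-1),W(-1,8,8)]+[W(-1,8,h) for h in (22,38,54,68,78,84,86)]))
E
```

```text
15.925 [ 585.08451083 -119.57749598  169.54313092] [-0.26342737  2.79103892  0.10369377]
top [([304.8, 200.3], np.float64(0.0), np.float64(2.8), 0.87)]
scene [([293.6, 209.1], np.float64(2.5), np.float64(1.5), 0.84)]
[ 55.1 -14.9  -2.5]
top [(65, [306.5, 176.1]), (21, [304.8, 197.3])] zero valve [[305.036751   197.47454396]] [(array([302.2, 196.5]), 0.83)]
scene [(47, [308.3, 187.0]), (15, [295.8, 201.9]), (9, [293.7, 208.9])] zero valve [[295.40055909 208.51065036]] [(array([296.5, 210.7]), 0.97)]
[[-0.03, 0.14, -0.01], [-0.04, 0.27, 0.02], [-0.22, 0.28, 0.27], [-0.48, 0.29, 0.65], [-0.79, 0.3, 1.09], [-1.09, 0.31, 1.52], [-1.36, 0.33, 1.91], [-1.55, 0.33, 2.18], [-1.67, 0.34, 2.34], [-1.71, 0.34, 2.4]]
```

The valve blob at (304.8,197.3) is within about 0.5° of zero in the top view and about 1–2° in the scene view. I'll back off the spoke and withdraw.

Call:
send_rows --steps '[[[-0.03, 0.14, -0.01], [0, 0, 0]], [[-0.04, 0.27, 0.02], [0, 0, 0]], [[-0.22, 0.28, 0.27], [0, 0, 0]], [[-0.48, 0.29, 0.65], [0, 0, 0]], [[-0.79, 0.3, 1.09], [0, 0, 0]], [[-1.09, 0.31, 1.52], [0, 0, 0]], [[-1.2, 0.33, 2.0], [0, 0, 0]], [[-1.2, 0.33, 2.8], [0, 0, 0]], [[-1.2, 0.34, 3.5], [0, 0, 0]], [[-1.2, 0.34, 3.8], [0, 0, 0]]]'

```text
time: 17.48
tool_pos: [549.7, -109.6, 286.2]
tcp_rot: [-180.0, 35.2, 177.6]
ft_force: [-1.0, -0.9, 0.3]
finger_gap: 0.1
grip_force: 0.0
```

Call:
send_rows --steps '[[[0, 0.2, 0.3], [0, 0, 0]], [[0, 0.7, 0.8], [0, 0, 0]], [[0, 1.4, 1.2], [0, 0, 0]], [[0, 2.3, 1.4], [0, 0, 0]], [[0, 3.3, 1.5], [0, 0, 0]], [[0, 4.3, 1.5], [0, 0, 0]], [[0, 5.2, 1.5], [0, 0, 0]], [[0, 5.8, 1.5], [0, 0, 0]], [[0, 6, 1.5], [0, 0, 0]], [[0, 6, 1.5], [0, 0, 0]]]'

```text
time: 18.73
tool_pos: [548.9, 71.0, 328.0]
tcp_rot: [180.0, 35.0, 177.6]
ft_force: [1.5, -0.7, 0.5]
finger_gap: 0.1
grip_force: 0.0
```

```bash
python3 - <<'E'
from h import *
s=look("a9");fine()
E
```

```text
18.825 [549.02399495  70.19010458 328.30987676] [-0.51879346 -0.28283753  0.06877535]
top [([303.5, 199.7], np.float64(2.5), np.float64(2.3), 0.89)]
scene [([295.3, 210.5], np.float64(357.5), np.float64(1.6), 0.56)]
top [(65, [306.5, 176.1]), (22, [304.8, 197.3])] zero valve [[305.036751   197.47454396]] [(array([302.1, 196.7]), 0.86)]
scene [(47, [308.3, 187.0]), (14, [295.7, 201.9]), (9, [293.7, 208.9])] zero valve [[295.40055909 208.51065036]] [(array([293.2, 208.7]), 0.77)]
```

View pics/a9.png

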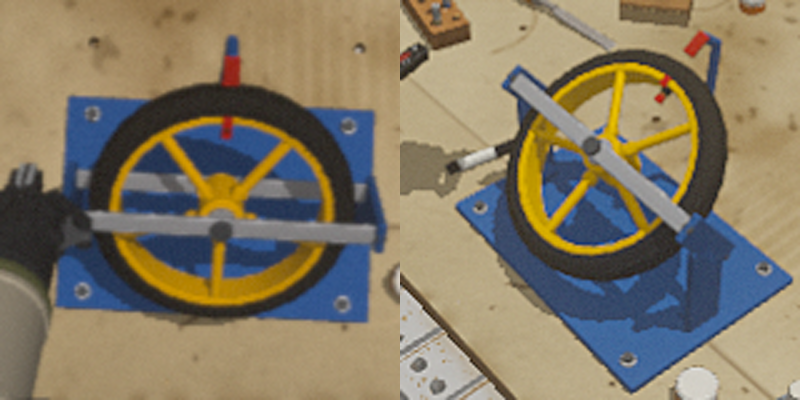

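The wheel is free, with the valve at (227,130) under the pointer and a spoke almost straight down. One quick cross-check of the spokes before handing in.

```bash
python3 - <<'E'
from h import *
d=snapshot("top")
for w in (-4,0,4):
    print(w,[np.round((proj(d,P(r,a+w,h))[0]-[220,150])*400/150) for r,a,h in ((98,36,12),(98,324,12),(98,180,12),(50,180,12))])
g=cv2.resize(d["img"][150:300,220:370],(400,400),interpolation=2).astype(int)
yel=(g[...,0]>140)&(g[...,2]<80)&(g[...,1]>100)
for r in (255,262,270,150,160): print(r,np.flatnonzero(yel[r]).tolist())
E
```

```text
-4 [array([173., 131.]), array([291., 145.]), array([208., 286.]), array([214., 248.])]
0 [array([167., 134.]), array([286., 141.]), array([215., 287.]), array([218., 249.])]
4 [array([161., 138.]), array([280., 137.]), array([221., 287.]), array([221., 249.])]
255 [123, 124, 125, 126, 127, 128, 129, 130, 131, 132, 133, 134, 135, 136, 137, 138, 139, 140, 141, 142, 143, 144, 145, 146, 147, 148, 149, 214, 215, 216, 217, 218, 219, 220, 221, 222, 310, 311, 312, 313, 314, 315, 316, 317, 318]
262 [128, 129, 130, 131, 132, 133, 134, 135, 136, 137, 138, 139, 140, 141, 142, 143, 144, 145, 146, 147, 148, 149, 150, 151, 152, 153, 154, 155, 156, 157, 158, 159, 160, 214, 215, 216, 217, 218, 219, 220, 221, 222, 304, 305, 306, 307, 308, 309, 310, 311, 312, 313, 314]
270 [135, 136, 137, 138, 139, 140, 141, 142, 143, 144, 145, 146, 147, 148, 149, 150, 151, 152, 153, 154, 155, 156, 157, 158, 159, 160, 161, 162, 163, 164, 165, 166, 167, 168, 169, 170, 171, 172, 173, 174, 175, 176, 213, 214, 215, 216, 217, 218, 219, 220, 221, 269, 270, 271, 272, 273, 274, 275, 276, 277, 278, 279, 280, 296, 297, 298, 299, 300, 301, 302, 303, 304, 305, 306, 307]
150 [137, 138, 139, 140, 141, 142, 143, 144, 145, 146, 147, 169, 170, 171, 172, 173, 174, 175, 176, 177, 178, 179, 180, 181, 274, 275, 276, 277, 278, 279, 280, 281, 282, 283, 284, 285, 286, 287, 288, 297, 298, 299, 300, 301, 302, 303, 304]
160 [128, 129, 130, 131, 132, 133, 134, 135, 136, 137, 176, 177, 178, 179, 180, 181, 182, 183, 184, 185, 186, 187, 188, 189, 264, 265, 266, 267, 268, 269, 270, 271, 272, 273, 274, 275, 276, 277, 278, 307, 308, 309, 310, 311, 312, 313, 314, 315]
```

```bash
python3 -c "
from h import *
print(order.hand_in())"
```

```text
the job is handed in; nothing more can be done
None
```

The valve is at the top, about 1° from straight under the red pointer by my camera measurements. The wheel stayed put after I withdrew, the arm is clear of it, and the job was handed in at about 19 s of the 58 s allowed; the hand-in gave no verdict.

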